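# Fetch the washed bush from the cleaning pot with tongs

## Task

The brass bush at the bottom of the steel washing pot is clean and must come out without being touched by the fingers. First stand the brush that leans in the pot, head down, in the round hole of the wooden tool block and let go of it; then draw the spring tongs from their slot in the block and close their jaws on the bush. Lift it out of the pot and finish while still holding it in the tongs, at rest, about 10 cm above the middle of the grey lid, with the brush standing in its hole and the other things on the bench left where they are.

Things in the scene. Friction and masses are not known exactly. Their poses are not given: they have to be found in the camera images.
- pot: upright round stainless-steel washing pot, fixed to the bench, 125 mm high, inside diameter 84 mm, wall 3 mm, inner floor 12 mm above the bench; two wire ears reach 60 mm from the axis along its +-y at 101 mm height. Origin: centre of the underside, z up; the brush leans over the rim towards its own -x
- block: wooden tool block, fixed to the bench, 150 (x) x 96 (y) x 92 (z) mm. Origin: centre of the underside, z up. Round hole (34 mm) at x = -40 mm, slot (22 mm along x, 66 mm along y) at x = +36 mm, both 70 mm deep (floors 22 mm above the bench)
- brush_hole (a point): centre of the mouth of the round hole, 34 mm wide and 70 mm deep, in the top of the wooden block (92 mm above the bench)
- brush: cleaning brush, 185 mm long, 60 g. Origin: centre of the head's end face; z runs along the handle, away from the head. Stiff black head 22 mm across (16 at the very end), brass ferrule up to z = 50, then a round red handle. Starts leaning in the pot some 31 degrees from upright, head on the far side of the floor, handle over the near rim
- brush_grip (a point): point on the axis of the brush's red handle, 160 mm from the head's end and 25 mm from the handle's end, where the handle is 16 mm thick; at the start about 30 mm clear of the pot's rim, measured along the handle
- tongs: spring tongs, 194 mm high, 110 g, standing jaws down in the block's slot. Origin: midway between the open jaws at their lower end; z up to the pin (z = 188 mm, top of all 194) that joins two arms; they open and close along y. A spring keeps them open. The -y arm is part of this body
- tongs_grip (a point): point midway between the tongs' orange grip sleeves, 150 mm above the jaw ends. Sleeves: z = 122 to 174 mm, 18 mm wide (x), 40 mm over their outsides (y) when open. Squeezed 1 mm here, the jaws close 4.7 mm; 4 N begins to close them, 9 N brings the jaws to 26 mm. Squeezed 1.5 mm they stay in the fingers with a 39 mm jaw gap; let open fully, they drop
- tongs_jaws (a point): point midway between the open jaws, 11 mm above their lower end. The rubber-faced jaws are 22 mm high, 16 mm wide (x), with a clear gap of 46 mm when open and 59 mm over their outsides
- tongs_arm (a joint): hinge of the tongs' +y arm about the pin, rad: 0 fully open (jaw gap 46 mm), grows as the tongs close, about 0.115 with the jaws on the bush, 0.25 with the jaws together
- bush: plain brass bush (short tube), 26 mm outside diameter, 17 mm bore, 26 mm high, 50 to 100 g, standing on end on the pot's floor within 14 mm of the pot's axis. Origin: centre of its underside, z along its bore
- drip_lid: round grey plastic tub lid lying on the bench, 87 mm across, 12 mm high. Origin: centre of its underside
- solvent_can: tall flat metal solvent can with a white cap, 58x95x168 mm, standing behind pot and block; leave alone. Origin: centre of its underside
- screw_box: small pale carton of screws, 70x45x30 mm, left of the pot; leave alone. Origin: centre of its underside

How it is judged:
On the way, in this order (a step that is already met when the one before it is completed fails the run):
1. the brush stands head down in the round hole of the block and has been let go (horizontal distance between brush and brush_hole below 0.018 m and height (world z) of brush below 0.042 m and angle between brush's own z axis and vertical below 0.2 rad and contact force between the fingers and brush below 0.1 N), for 0.2 s.
2. the tongs, held by the fingers, are clear above their slot (contact force between the fingers and tongs above 1 N and height (world z) of tongs above 0.1 m), for 0.1 s.
3. the bush, gripped in the tongs' jaws, is lifted clear of the pot (contact force between tongs and bush above 2 N and contact force between the fingers and tongs above 2 N and height (world z) of bush above 0.13 m), for 0.2 s.
At the end, for the whole second after the job is handed in: fingers hold tongs and tongs grip bush (each over 2 N); bush still, within 35 mm of the lid's middle from above, underside 55 to 200 mm above the bench; tongs and bush clear of lid, pot, block; brush in its hole (end below 42 mm, within 18 mm of the axis, tilt under 0.2 rad) (horizontal distance between brush and brush_hole below 0.018 m and height (world z) of brush below 0.042 m and angle between brush's own z axis and vertical below 0.2 rad and contact force between tongs and bush above 2 N and contact force between the fingers and tongs above 2 N and horizontal distance between bush and drip_lid below 0.035 m and height (world z) of bush between 0.055 and 0.2 m and linear speed of bush below 0.03 m/s and contact force between each of tongs, bush and drip_lid below 0.1 N and contact force between tongs and pot below 0.1 N and contact force between tongs and block below 0.1 N); the arm keeps its last pose, push and grip.
It fails at once if the fingers touch the bush (contact force between the fingers and bush above 0.5 N).
It fails at once if the lid is pushed away (distance of drip_lid from where it was at the start of the episode above 0.03 m).
It fails at once if the solvent can or screw box is knocked or moved (distance of any of solvent_can, screw_box from where it was at the start of the episode above 0.03 m or angle between any of solvent_can, screw_box's own z axis and vertical above 0.35 rad).
It also fails if it takes over 48 s, if anything falls off the work surface, if the arm or the gripper's body presses on something with over 40 N, if the wrist force passes 120 N, or if a joint passes its speed limit or range.

## Robot

A 6-joint arm with a two-finger parallel gripper is mounted at the origin on a cart in front of the work surface, level with it; the furniture and walls round the work are solid. World frame = base frame: x ahead of the robot, y to its left, z up, the work surface at z = 0. Lengths are in m, angles in rad, forces in N, time in s.
With the tool pointing down it reaches from about 0.35 to 0.975 m from the base axis. Payload 4.9 kg.
Tool frame: the origin (TCP) lies midway between the tips of the shut fingers; the grasp point (between the pads) lies 19 mm behind it; z points along the fingers, y is the line along which they close (so a half turn about z gives the same grasp; the last joint's range is limited). The gripper opens to 85 mm and grips with 20 to 120 N. Pads are 22 mm wide; open, the fingers measure 114 mm over their backs; the gripper's body (76 mm by 85 mm) begins 54 mm behind the grasp point. The pads swing forward as they close: fully open they stand 13 mm farther back than shut.
Start: joints at [1.139, 0.053, 1.613, -0, 1.476, -0.119], TCP at [0.192, 0.595, 0.231] pointing down, gripper open.
Joint ranges: [-3.01, 3.01], [-1.01, 2.22], [0.06, 2.58], [-1.02, 4.17], [0.09, 2.62], [-3.14, 3.14]. Speed limits (rad/s): [2.57, 2.57, 3.14, 3.14, 3.14, 3.14].

## Interface

Orientations are given as a unit quaternion [x, y, z, w].
In Python, from bench import reach, line_to, move_j, ungrasp, grab, wait, inverse_kinematics, get_image, camera_model, Unreachable, hand_in, look_for, silhouettes, current_t, current_q, current_joint_vel, current_joint_torque, current_tool_pos, current_eef_rot, current_force, current_moment, current_grip_width, current_finger_force gives the robot as it stands. Calls block until the motion is done:
- reach(position, orientation): joint-space move of the TCP to a pose.
- line_to(position, attitude=None, velocity=0.15, stop_force=None): straight line of the TCP; attitude=None keeps the orientation; velocity is the mean speed in m/s. With stop_force (N) it stops when the force on the tool has changed by that much, and returns True; else False.
- move_j(angles): joint-space move.
- ungrasp() and grab(strength=None): open the fingers fully, or close them until they stop; strength is the grip in N (None keeps the last).
- wait(seconds).
- inverse_kinematics(position, orientation): joint angles nearest the present ones, or None.
- get_image(name): name is "scene" or "top" or "wrist"; returns the picture (400x640x3 uint8, blue, green, red); there is no depth.
- camera_model(name): a dict with "camera_matrix" (3x3 intrinsics, pixels), "distortion" ([k1, k2, p1, p2, k3] as OpenCV has them; the pictures are not rectified), "pose" (4x4, takes a point from camera to world coordinates). Camera axes: x right, y down, z forward; pixel columns grow to the right and rows downward; lengths in m; the calibration is good to about 2 mm. A picture is of the moment at which its call begins: read the wrist's pose just before it. camera_model takes no time and is no camera call; for the wrist camera it gives the pose at the moment of the call.
A pose or a line that the arm cannot do raises Unreachable and nothing moves.
- hand_in(): hands the job in; it is judged then, once.
Trained networks look in the newest picture that a camera, given by its name, has taken for a name from the list of things; names that differ only in an ending like _2 or _b are one class to them, and where a whole thing is asked for, a point or a joint stands for the part that bears it (a point fixed in the world has none). Each returns a list of dicts, best first, with "confidence" (0 to 1); they miss things now and then, are a little off and sometimes report something else, mostly with a low value. They report only what shows in the picture. A call takes as long as a camera call.
- look_for(camera, label): "location" ([column, row] in pixels, amid what is visible of it).
- silhouettes(camera, label): "region" (400x640 bool, what is visible of it) and "location" ([column, row] in pixels, amid what is visible of it).
Readings, each from a call of its own:
- current_t(): time.
- current_q(): joint angles.
- current_joint_vel(): joint speeds.
- current_joint_torque(): joint torques, N m.
- current_tool_pos(): TCP position.
- current_eef_rot(): TCP orientation.
- current_force(): force on the tool from outside, world axes, zero at the start.
- current_moment(): the same for the moment, N m.
- current_grip_width(): opening from 0.0 (shut) to 1.0 (fully open).
- current_finger_force(): force on a finger pad.
Only numpy, scipy, OpenCV 4.12 (cv2) and the standard library are available. Lean on these libraries where they do the work, as an engineer would, in place of code of your own. Each camera call takes 0.05 s, during which the arm holds its last target. There are 200 camera calls.

## Working session

There is one attempt and no reset: what is moved stays moved. The work goes in short steps, each a Python script; the robot and the scene stay as the last script left them, time stands still between calls to the robot, and variables do not carry over. Pictures are saved under pics/ and viewed, at most 10 in all, crops included, and the job is handed in when it is done.

```bash
ls; mkdir -p pics
python3 - <<'E'
from bench import *
import cv2, numpy as np
ims=[]
for c in ("scene","top"):
    im=get_image(c); cv2.imwrite(f"pics/{c}0.png",im)
    m=camera_model(c); print(c,np.round(m["camera_matrix"],1).tolist(),np.round(m["distortion"],3),np.round(m["pose"],3).tolist())
    for n in ("pot","block","brush_hole","brush","brush_grip","tongs","tongs_grip","tongs_jaws","bush","drip_lid","solvent_can","screw_box"):
        print(n,[(np.round(d["location"]).tolist(),round(d["confidence"],2)) for d in look_for(c,n)[:2]])
print(current_t(),current_eef_rot(),current_tool_pos())
E
```

```text
pics
scene [[457.7, 0.0, 319.1], [0.0, 457.7, 203.1], [0.0, 0.0, 1.0]] [-0.117  0.     0.     0.     0.   ] [[0.511, -0.663, 0.547, 0.054], [-0.86, -0.396, 0.323, -0.028], [0.003, -0.635, -0.773, 0.804], [0.0, 0.0, 0.0, 1.0]]
pot [([290.0, 217.0], 0.7)]
block [([353.0, 258.0], 0.68), ([240.0, 256.0], 0.34)]
brush_hole [([346.0, 256.0], 0.57)]
brush [([270.0, 204.0], 0.8)]
brush_grip [([274.0, 210.0], 0.8), ([378.0, 214.0], 0.69)]
tongs [([380.0, 211.0], 0.9), ([353.0, 258.0], 0.39)]
tongs_grip [([376.0, 210.0], 0.62)]
tongs_jaws [([376.0, 215.0], 0.9)]
bush [([352.0, 259.0], 0.7)]
drip_lid [([238.0, 254.0], 0.7), ([350.0, 256.0], 0.66)]
solvent_can [([353.0, 178.0], 0.85), ([378.0, 210.0], 0.44)]
screw_box [([262.0, 211.0], 0.39), ([378.0, 210.0], 0.34)]
top [[387.7, 0.0, 313.4], [0.0, 387.7, 197.5], [0.0, 0.0, 1.0]] [-0.092  0.     0.     0.     0.   ] [[-0.016, -0.992, 0.126, 0.442], [-1.0, 0.013, -0.022, 0.278], [0.02, -0.126, -0.992, 1.001], [0.0, 0.0, 0.0, 1.0]]
pot [([284.0, 214.0], 0.57)]
block [([353.0, 221.0], 0.67)]
brush_hole [([354.0, 223.0], 0.93)]
brush [([286.0, 228.0], 0.71)]
brush_grip [([284.0, 226.0], 0.62)]
tongs [([367.0, 196.0], 0.5)]
tongs_grip [([365.0, 202.0], 0.65)]
tongs_jaws [([366.0, 200.0], 0.77)]
bush []
drip_lid [([270.0, 255.0], 0.69)]
solvent_can [([320.0, 156.0], 0.77), ([286.0, 225.0], 0.65)]
screw_box [([322.0, 155.0], 0.73), ([257.0, 197.0], 0.63)]
1.3 [ 1.55769407e-01  9.87793446e-01 -1.48465373e-05 -6.67886822e-06] [0.19230838 0.59465082 0.23129271]
```

Run:
```python
import cv2
for c,(x,y,w,h) in {"scene":(200,120,240,180),"top":(220,120,200,150)}.items():
    im=cv2.imread(f"pics/{c}0.png")[y:y+h,x:x+w]; cv2.imwrite(f"pics/{c}0c.png",cv2.resize(im,(800,600),interpolation=cv2.INTER_CUBIC))
```

```text
(no output)
```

View pics/scene0c.png

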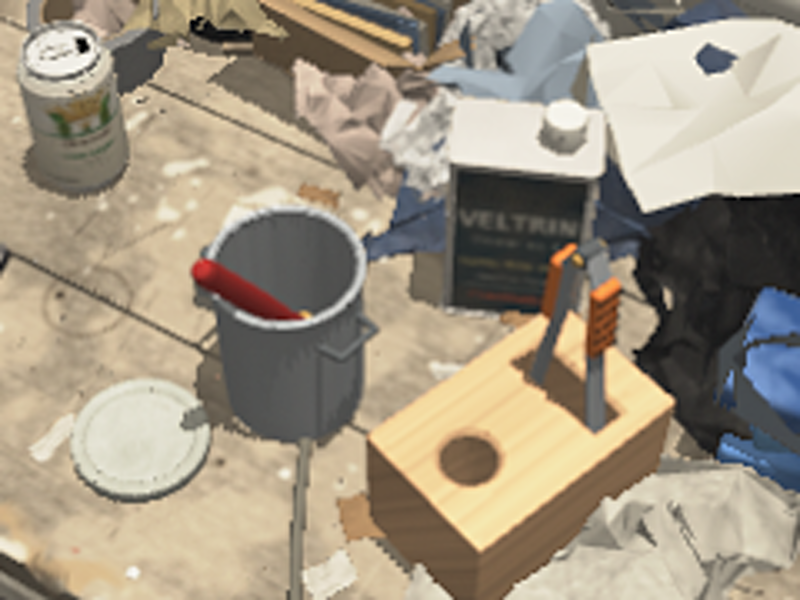

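View pics/top0c.png

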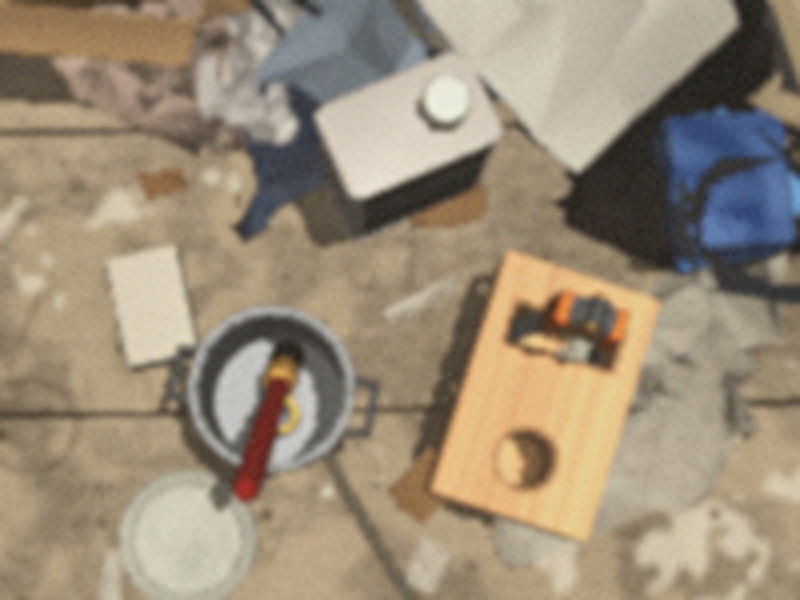

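Top view: the pot rim centre is at about (288,217), brush end (281.5,242), the bush's yellow crescent by the handle (292,224), hole (351,235), slot (361,204.5) and lid (267,254.5). Next I compute positions and check the gripper API.

```bash
cat >> h.py <<'E'
np.set_printoptions(precision=4,suppress=True)
def quat(z,y):
    z=np.array(z,float);z/=np.linalg.norm(z);y=np.array(y,float);y-=z*(y@z);y/=np.linalg.norm(y)
    return R.from_matrix(np.c_[np.cross(y,z),y,z]).as_quat()
def best(p,z,y):
    c=[]
    for s in(1,-1):
        q=quat(z,s*np.array(y)); j=inverse_kinematics(list(p),list(q))
        if j is not None: c.append((np.abs(np.array(j)-current_q()).max(),list(q),j))
    c.sort(key=lambda a:a[0]); print("ik",[np.round(a[2],2) for a in c]); return c[0][1]
def st(s): print(s,"t",round(current_t(),2),"tcp",np.array(current_tool_pos()),"F",np.array(current_force()),"w",round(current_grip_width(),3),"ff",current_finger_force())
E
python3 - <<'E'
from h import *
d=np.array([.98,-.2,0])/np.linalg.norm([.98,-.2]); a=np.radians(31)
tz=d*np.sin(a)+np.array([0,0,-np.cos(a)])
g=np.array([.461,.327,.153]); p=g+.016*tz
pre=p-.09*tz; q=best(pre,tz,[.2,.98,0])
reach(list(pre),q); st("pre")
print(line_to(list(p),velocity=.12,stop_force=8)); st("at")
grab(40); st("grabbed")
cv2.imwrite("pics/g1.png",get_image("scene")[100:280,180:420])
cv2.imwrite("pics/w1.png",get_image("wrist"))
E
```

```text
ik [array([ 0.75, -0.32,  2.04, -0.48,  1.13, -0.48]), array([ 0.75, -0.32,  2.04, -0.48,  1.13,  2.66])]
pre t 2.58 tcp [0.4237 0.3354 0.217 ] F [0.2669 0.527  0.3518] w 1.001 ff 0.0
False
at t 3.48 tcp [0.4693 0.3258 0.1401] F [-0.1151  0.8146 -0.0773] w 1.002 ff 0.0
grabbed t 4.12 tcp [0.4691 0.3253 0.1394] F [-0.352  -0.7105  0.2392] w 0.177 ff 38.88604760169983
```

The grip width is about 15 mm, which matches the 16 mm handle. Next I draw the brush out, bring it upright above the hole and check it.

Run:
```python
from h import *
p=np.array(current_tool_pos()); tz=R.from_quat(current_eef_rot()).as_matrix()[:,2]
line_to(list(p-.13*tz),velocity=.2); st("out")
p=np.array(current_tool_pos())
line_to(list(p+[0,0,.05]),velocity=.2); st("up")
P=[.468,.1702,.275]
q=best(P,[0,0,-1],[.317,.948,0]); reach(P,q); st("over")
a=get_image("scene")[60:300,200:440]; b=get_image("top")[100:300,220:420]
cv2.imwrite("pics/o1.png",np.hstack([cv2.resize(a,(400,400)),cv2.resize(b,(400,400))]))
for c in("scene","top"):
    for n in("brush","bush","drip_lid","tongs_grip"): print(c,n,[(np.round(d["location"],1),round(d["confidence"],2)) for d in look_for(c,n)[:2]])
```

```text
out t 5.03 tcp [0.4032 0.3383 0.2494] F [ 0.4066 -0.2752 -1.8492] w 0.175 ff 39.87711310386658
up t 5.42 tcp [0.4035 0.3382 0.2991] F [ 0.1528 -0.1923 -1.8932] w 0.176 ff 39.876235127449036
ik [array([ 0.2 , -0.28,  1.85, -0.  ,  1.57, -1.05]), array([ 0.2 , -0.28,  1.85, -0.  ,  1.57,  2.09])]
over t 6.19 tcp [0.4675 0.17   0.2733] F [-0.229   0.2943 -0.4248] w 0.176 ff 39.905521273612976
scene brush [(array([341.4, 224.9]), 0.97)]
scene bush []
scene drip_lid []
scene tongs_grip [(array([376. , 211.2]), 0.72)]
top brush []
top bush []
top drip_lid [(array([268.1, 255. ]), 0.72)]
top tongs_grip [(array([363., 195.]), 0.43)]
```

View pics/o1.png

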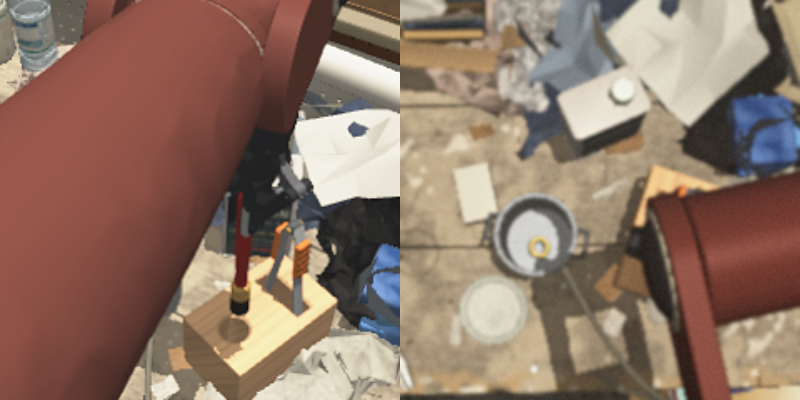

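Run:
```python
from h import *
for z in(.12,.127,.134): print(z,atz("scene",(200+240*.6,60+315*.6),z))
print("handle",atz("scene",(200+242*.6,60+200*.6),.29))
print("hole same cam",atz("scene",(200+234*.6,60+328*.6),.092))
print("bush",atz("top",(290,223.5),.038)-[.0012,.0015,0])
b=cv2.imread("pics/o1.png")
r=b[180:300,480:600]; hsv=cv2.cvtColor(r,cv2.COLOR_BGR2HSV)
m=cv2.inRange(hsv,(15,90,90),(35,255,255)); ys,xs=np.nonzero(m); print(len(xs),xs.min(),xs.max(),ys.min(),ys.max())
x=(xs.min()+xs.max()+1)/2+80; y=(ys.min()+ys.max()+1)/2+180
print("bush hsv",atz("top",(220+x/2-.5,100+y/2-.5),.038)-[.0012,.0015,0])
```

```text
0.12 [0.4694 0.1653 0.12  ]
0.127 [0.4652 0.1634 0.127 ]
0.134 [0.4609 0.1614 0.134 ]
handle [0.4771 0.1762 0.29  ]
hole same cam [0.468  0.1706 0.092 ]
bush [0.4991 0.3151 0.038 ]
259 50 119 58 115
bush hsv [0.4752 0.2856 0.038 ]
```

Run:
```python
from h import *
im=get_image("scene")
cv2.imwrite("pics/o2.png",cv2.resize(im[165:285,300:400],(500,600),interpolation=cv2.INTER_CUBIC))
s=silhouettes("scene","brush")[0]; r=s["region"]
ys=np.nonzero(r.any(1))[0]
for y in ys[::6]: x=np.nonzero(r[y])[0]; print(y,x.min(),x.max())
m=camera_model("scene"); T=np.linalg.inv(m["pose"])
def pr(p):
    return cv2.projectPoints(np.array([p],float),cv2.Rodrigues(T[:3,:3])[0],T[:3,3],m["camera_matrix"],m["distortion"])[0].ravel()
for z in(.092,.112,.132,.182,.232,.28): print(z,pr([.4666,.1693,z]))
```

```text
177 343 344
183 342 344
189 342 343
204 342 350
210 341 350
216 341 349
222 340 348
228 339 349
234 339 350
240 338 349
246 339 348
0.092 [340.6751 257.6496]
0.112 [341.1168 251.6535]
0.132 [341.5746 245.4221]
0.182 [342.796  228.7247]
0.232 [344.139  210.2372]
0.28 [345.5586 190.5463]
```

View pics/o2.png

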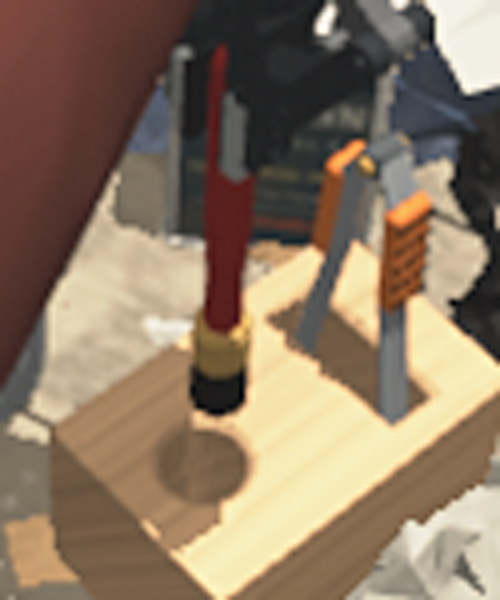

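The brush axis is parallel to the hole's and sits about 2 mm to the right of it (column 343.7 against 342 expected; hole centre at (340.6,258)). I shift it and lower it with a force stop.

Run:
```python
from h import *
p=np.array([.467,.172,.0])
print(line_to(list(p+[0,0,.185]),velocity=.12,stop_force=8)); st("mid")
if current_tool_pos()[2]<.195:
    print(line_to(list(p+[0,0,.152]),velocity=.04,stop_force=4)); st("low")
```

```text
False
mid t 7.69 tcp [0.4676 0.1721 0.1859] F [ 0.497   0.5364 -0.3601] w 0.173 ff 39.90577518939972
True
low t 8.22 tcp [0.4674 0.1721 0.1671] F [-0.6407  0.4288  3.7965] w 0.174 ff 40.37510275840759
```

Run:
```python
from h import *
ungrasp(); wait(.3); st("rel")
line_to([.4674,.1721,.29],velocity=.2)
P=[.50,.25,.36]; reach(P,list(current_eef_rot())); st("up")
m=camera_model("wrist"); print(np.array(m["pose"]).tolist()); 
w=get_image("wrist"); cv2.imwrite("pics/w2.png",w); np.save("w2.npy",np.array(m["pose"]))
a=get_image("scene")[140:290,280:430]; cv2.imwrite("pics/s3.png",np.hstack([cv2.resize(w,(500,312)),cv2.resize(a,(300,312))]))
for n in("bush","tongs_grip","tongs_jaws","brush","pot"): print(n,[(np.round(d["location"],1),round(d["confidence"],2)) for d in look_for("wrist",n)[:2]])
```

```text
rel t 9.21 tcp [0.4667 0.172  0.1665] F [-0.1021  0.319  -0.5312] w 0.999 ff 0.0
up t 10.49 tcp [0.4995 0.25   0.3578] F [-0.1042  0.3145 -0.324 ] w 1.002 ff 0.0
[[0.31538306629198554, 0.8998435619916567, 0.30135541381968045, 0.42045563880053066], [0.9489513003016549, -0.29738230040278535, -0.10514369720979015, 0.2766402801021498], [-0.0049951128176998864, 0.319132153424429, -0.9476970599820512, 0.5015313826493781], [0.0, 0.0, 0.0, 1.0]]
bush [(array([374.9, 137.4]), 0.58)]
tongs_grip [(array([240.2, 237.7]), 0.91)]
tongs_jaws [(array([239.4, 238.7]), 0.95)]
brush [(array([247.8, 167.6]), 0.85)]
pot [(array([387.2, 149.1]), 0.78), (array([239.7, 240.2]), 0.36)]
```

View pics/s3.png

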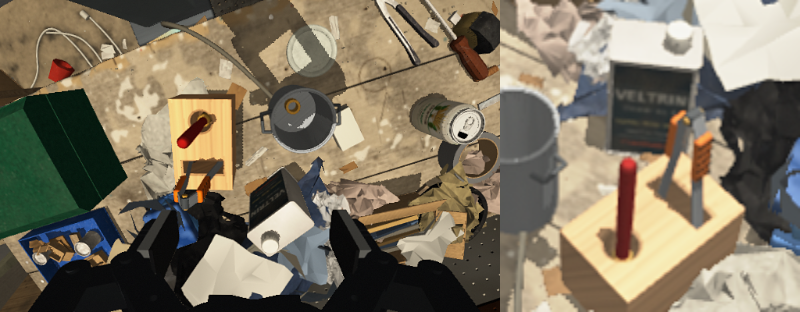

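Run:
```python
import cv2
w=cv2.imread("pics/w2.png")[90:270,205:445]; cv2.imwrite("pics/w2c.png",cv2.resize(w,(800,600),interpolation=cv2.INTER_CUBIC))
```

```text
(no output)
```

View pics/w2c.png

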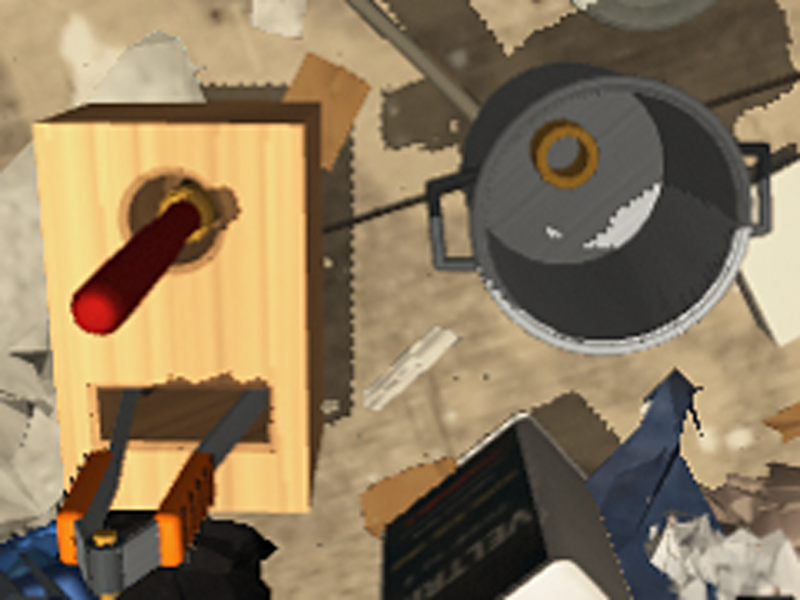

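Run:
```python
from h import *
m=camera_model("wrist"); m["pose"]=np.load("w2.npy")
W=lambda x,y:(205+x*.3-.35,90+y*.3-.35)
for n,p,z in(("pot",(612,213),.125),("bush top",(567,154),.038),("hole",(175,220),.092),("slot",(183,414),.092),("brush end",(97,312),.204),("tongs sleeves top mid",(125,533),.196),("pin",(108,550),.21)):
    print(n,atz("wrist",W(*p),z,m))
c=[atz("wrist",W(*p),.092,m) for p in((35,123),(307,123),(309,513),(62,513))]; print(c)
```

```text
pot [0.5089 0.3191 0.125 ]
bush top [0.5006 0.318  0.038 ]
hole [0.4694 0.172  0.092 ]
slot [0.5401 0.1468 0.092 ]
brush end [0.4727 0.1711 0.204 ]
tongs sleeves top mid [0.5394 0.1492 0.196 ]
pin [0.5374 0.1482 0.21  ]
[array([0.421 , 0.1375, 0.092 ]), array([0.452 , 0.2292, 0.092 ]), array([0.5944, 0.1786, 0.092 ]), array([0.564 , 0.0852, 0.092 ])]
```

The brush stands upright, with its handle end at (.473,.171) against the hole's (.4695,.172). A 20 N squeeze would shut the tongs' jaws. So I'll carry the tongs by one sleeve, gripped across its 18 mm width so they stay open, set them over the bush, then re-grip to squeeze.

Run:
```python
from h import *
ux=np.array([.948,-.317,0]); uy=np.array([.317,.948,0])
c=np.array([.5398,.1472,0])-.016*uy+.002*ux
P=list(c+[0,0,.29]); q=best(P,[0,0,-1],ux); reach(P,q); st("above")
print(line_to(list(c+[0,0,.154]),velocity=.12,stop_force=6)); st("down")
grab(40); st("grab")
w=get_image("wrist"); a=get_image("scene")[140:290,280:430]
cv2.imwrite("pics/s4.png",np.hstack([cv2.resize(w,(480,400)),cv2.resize(a,(320,400))]))
```

```text
ik [array([ 0.11, -0.15,  1.71, -0.  ,  1.58,  0.43]), array([ 0.11, -0.15,  1.71, -0.  ,  1.58, -2.71])]
above t 12.07 tcp [0.5367 0.1316 0.2904] F [ 0.0274 -0.4917  0.9987] w 1.002 ff 0.0
False
down t 13.35 tcp [0.5374 0.1315 0.1552] F [-0.3802 -0.1759  0.4111] w 1.004 ff 0.0
grab t 13.97 tcp [0.5367 0.1314 0.1542] F [-0.4541 -1.1852  1.3182] w 0.203 ff 39.90442514419556
```

View pics/s4.png

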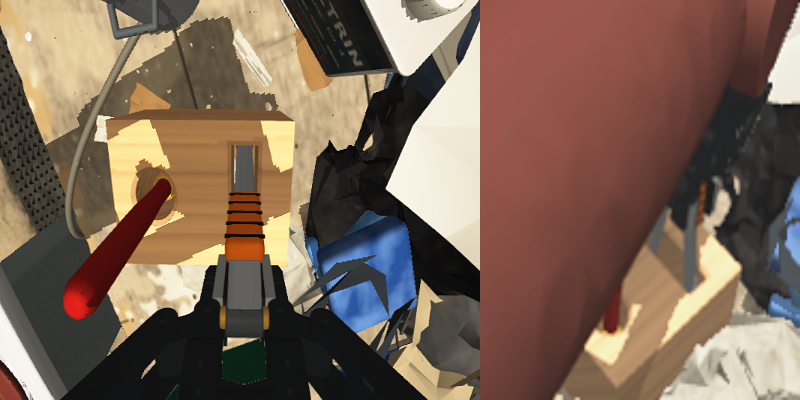

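The tongs' sleeve is between the pads (17 mm), and the brush is clear. Now I lift and carry them over the pot.

Run:
```python
from h import *
p=np.array(current_tool_pos())
print(line_to(list(p+[0,0,.145]),velocity=.15,stop_force=12)); st("lift"); 
P=[.502,.317-.016,.30]; q=best(P,[0,0,-1],[1,0,0]); reach(P,q); st("over")
w=get_image("wrist"); a=get_image("scene")[100:250,220:370]
cv2.imwrite("pics/s5.png",np.hstack([cv2.resize(w[:,120:520],(400,400)),cv2.resize(a,(400,400),interpolation=cv2.INTER_CUBIC)]))
cv2.imwrite("pics/w5.png",w); np.save("w5.npy",camera_model("wrist")["pose"])
```

```text
False
lift t 15.19 tcp [0.5361 0.1313 0.2976] F [ 0.5656 -0.393  -1.7048] w 0.204 ff 39.76119518280029
ik [array([ 0.41, -0.07,  1.62, -0.  ,  1.59,  0.41]), array([ 0.41, -0.07,  1.62, -0.  ,  1.59, -2.73])]
over t 15.92 tcp [0.5018 0.3007 0.2991] F [-0.1712 -0.2572 -1.1312] w 0.206 ff 39.75002467632294
```

View pics/s5.png

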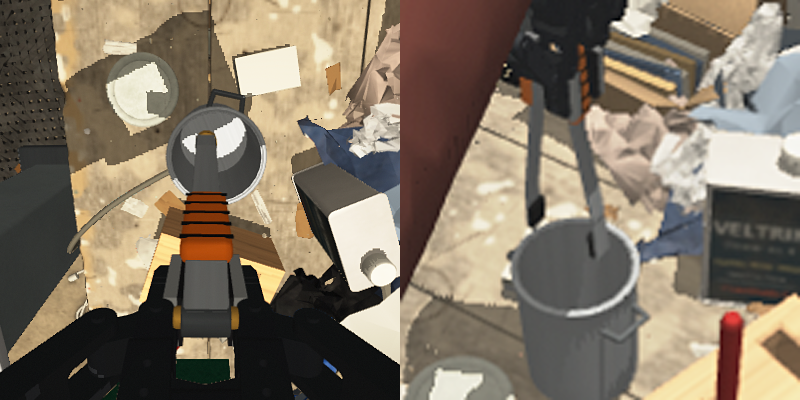

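Run:
```python
from h import *
C=lambda x,y:(220+(x-400)*.375-.3,100+y*.375-.3)
b=np.array([.0014,.0012,0])
for n,p,z in(("left jaw bot",(537,220),.167),("right jaw bot",(595,256),.167),("left inner top",(545,198),.189),("right inner top",(590,232),.189),("rim",(577,267),.125)): print(n,atz("scene",C(*p),z)+b)
```

```text
left jaw bot [0.5035 0.3427 0.167 ]
right jaw bot [0.4965 0.2897 0.167 ]
left inner top [0.5077 0.3369 0.189 ]
right inner top [0.4974 0.2931 0.189 ]
rim [0.5101 0.3161 0.125 ]
```

Run:
```python
from h import *
p=np.array([.502,.3015,0])
print(line_to(list(p+[0,0,.16]),velocity=.12,stop_force=5)); st("mid")
if current_tool_pos()[2]<.168:
    print(line_to(list(p+[0,0,.136]),velocity=.03,stop_force=4)); st("low")
```

```text
False
mid t 17.33 tcp [0.5027 0.3018 0.1612] F [-0.3644 -0.8787 -0.0877] w 0.202 ff 39.75111186504364
True
low t 17.9 tcp [0.5021 0.3015 0.1442] F [-0.7138  0.3556  3.4643] w 0.205 ff 40.36808431148529
```

Contact came at 0.1442, exactly where the pot floor should be. Release, re-centre, turn a quarter and squeeze.

Run:
```python
from h import *
ungrasp(); st("rel")
p=np.array([.502,.3175,.1445])
print(line_to(list(p),velocity=.1,stop_force=6))
q=best(p,[0,0,-1],[.06,1,0]); reach(list(p),q); st("rot")
cv2.imwrite("pics/w6.png",get_image("wrist"))
cv2.imwrite("pics/s6.png",np.hstack([cv2.resize(cv2.imread("pics/w6.png"),(480,400)),cv2.resize(get_image("scene")[100:250,220:370],(320,400))]))
```

```text
rel t 18.57 tcp [0.5013 0.3012 0.1431] F [ 0.4427  0.3655 -0.0769] w 1.002 ff 0.0
False
ik [array([ 0.44,  0.05,  1.77, -0.  ,  1.33, -1.07]), array([ 0.44,  0.05,  1.77, -0.  ,  1.33,  2.07])]
rot t 20.23 tcp [0.502  0.3174 0.1444] F [ 0.0816  0.5677 -0.5026] w 0.999 ff 0.0
```

View pics/s6.png

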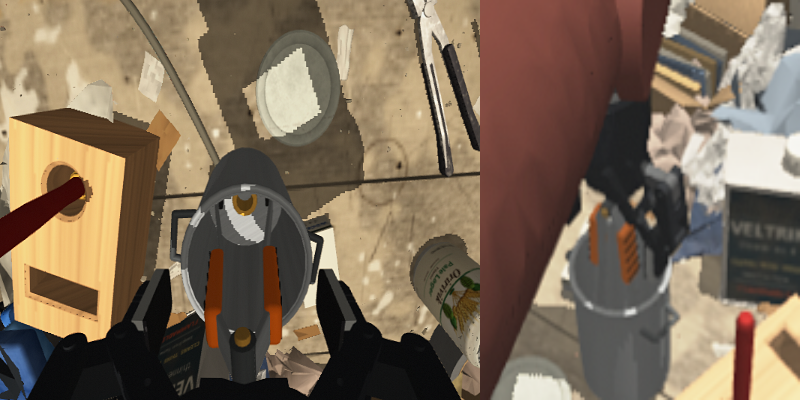

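The tongs stand upright between the open fingers with the bush between their jaws. Squeeze and lift.

Run:
```python
from h import *
grab(60); wait(.2); st("grab")
p=np.array(current_tool_pos())
print(line_to(list(p+[0,0,.03]),velocity=.06,stop_force=12)); st("l1")
print(line_to(list(p+[0,0,.15]),velocity=.12,stop_force=12)); wait(.3); st("lift")
w=get_image("wrist"); a=get_image("scene")[80:250,200:370]
for c in("wrist","scene"): print([(np.round(d["location"],1),round(d["confidence"],2)) for d in look_for(c,"bush")[:2]])
cv2.imwrite("pics/s7.png",np.hstack([cv2.resize(w,(480,400)),cv2.resize(a,(320,400))]))
```

```text
grab t 21.04 tcp [0.5025 0.3177 0.1453] F [ 0.3481 -0.2212  4.7034] w 0.413 ff 60.056929788552225
False
l1 t 21.71 tcp [0.5024 0.3177 0.1753] F [ 1.4353 -0.505  -1.4135] w 0.413 ff 59.82520766090602
False
lift t 23.16 tcp [0.5023 0.3176 0.2947] F [-0.0398  0.5721 -0.8656] w 0.409 ff 59.831388113088906
[(array([323.3, 199.4]), 0.61)]
[(array([282.5, 183.2]), 0.74)]
```

View pics/s7.png

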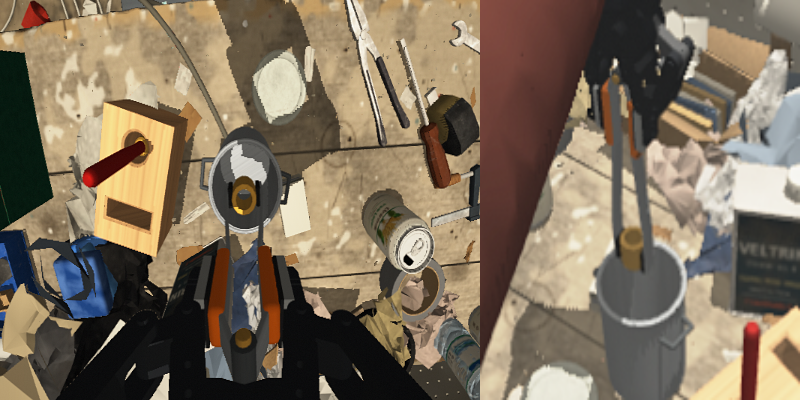

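The bush is held between the jaws, clear above the rim. Now over to the lid.

Run:
```python
from h import *
line_to([.4255,.3765,.30],velocity=.1); st("over")
line_to([.4255,.3765,.237],velocity=.08); wait(.6); st("end")
for c in("scene","top","wrist"):
    get_image(c); m=camera_model(c)
    for n,z in(("bush",.125),("drip_lid",.012)):
        for d in look_for(c,n)[:1]: print(c,n,np.round(d["location"]),round(d["confidence"],2),atz(c,d["location"],z,m))
```

```text
over t 24.48 tcp [0.4258 0.3762 0.2999] F [ 0.375   0.3964 -1.5909] w 0.414 ff 59.83209894038737
end t 26.01 tcp [0.4255 0.3765 0.237 ] F [ 0.2372 -0.6419 -1.954 ] w 0.41 ff 59.83224635012448
scene bush [234. 217.] 0.41 [0.4223 0.3757 0.125 ]
scene drip_lid [241. 253.] 0.65 [0.4181 0.373  0.012 ]
wrist bush [323. 198.] 0.66 [0.4253 0.3749 0.125 ]
wrist drip_lid [327. 154.] 0.65 [0.4133 0.3788 0.012 ]
```

Both cameras put the bush within about 15 mm of the lid's middle, with its underside about 10 cm up. Handing in.

```bash
python3 -c "
from bench import *
print(hand_in())"
```

```text
the job is handed in; nothing more can be done
None
```

I handed the job in after about 26 s of robot time: the brush stands in its hole and the bush is held in the tongs about 10 cm above the lid. The interface returned no verdict.

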